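Load a test coupon and hold the sprung shutter lever open

TASK

Lay the loose steel test coupon flat in the empty cradle of the measuring stage, between the side lips of both its saddles, with its wide head pointing the same way as the head of the reference coupon lying next to it, and let go of it. Then take the shutter lever by its upright black post, swing it against its spring all the way to its stop, and finish while still holding it there with the fingers. Leave the reference coupon and the other things on the bench where they are.

Things in the scene. Friction and masses are not known exactly. Their poses are not given: they have to be found in the camera images.
- coupon: the loose coupon, lying on the bench: a flat bright steel test coupon: 148 mm long, 14 mm thick, a 16 mm wide shank and, over the last 30 mm of one end, a 28 mm wide head; about 0.1 kg. Origin at half its length and width, on its underside; x points along it to the wide head, z up
- coupon_mid (a point): centre of the loose coupon, on the shank at half its 148 mm length and half-way up (7 mm above its underside), the place to grip it; same axes. The shank is 16 mm wide from 74 mm behind this point (-x) to 44 mm ahead of it (+x), the head 28 mm wide from there to 74 mm ahead. The centre of mass is about 8 mm ahead
- coupon_head (a point): centre of the wide head of the loose coupon, 59 mm from coupon_mid along its x
- reference_mid (a point): centre of the reference coupon, the same shape and size, already lying in the other cradle, 70 mm from the empty one (leave it); x points along it to its wide head, always along the stage's +x
- reference_head (a point): centre of the reference coupon's wide head, 59 mm along its x
- stage: measuring stage, fixed to the bench: grey plate 220 x 280 x 12 mm with two black cradles, the pivot of the shutter lever and a low white window block (top 40 mm above the bench). Origin on the bench under it, z up; the plate spans x -100 to 120, y -140 to 140 mm. The empty cradle runs along x at y -100 mm, the reference's at y -30 mm; the pivot is at x 30, y 50 mm
- cradle (a point): centre of the empty cradle where the coupon's underside rests, 36 mm above the bench; axes as the stage, x along the cradle. Two saddles, each 10 mm long, 30 mm before and behind it; each has side lips 23 mm apart inside, 6 mm thick, 10 mm high. Between the saddles 50 mm are free for fingers, down to the plate 24 mm below. coupon_mid belongs 7 mm above this point, wide head on the +x side
- lever_pivot (a point): the lever's upright pivot axis, at the underside of the lever, 45 mm above the bench; same axes as the stage
- lever (a joint): shutter lever angle in rad: 0 at rest, 1.1 at its stop, growing clockwise seen from above. At 0 it points along the stage's -x from the pivot, at 1.1 it has swung 63 degrees towards the stage's +y. A spring drives it back to 0: at the post 2.5 N at rest, 8 N at the stop. It is 8 mm thick, 45 to 53 mm above the bench, with a short round vane beyond the pivot
- post (a point): the lever's upright black round post, 16 mm in diameter and 55 mm tall, 100 mm from the pivot axis, standing on the lever from 53 to 108 mm above the bench. This point, where to take it, is on its axis, 83 mm above the bench, 25 mm below its top
- reagent: bystander: a glass jar with a blue cap, 64 mm in diameter, 130 mm tall; origin under its centre
- dish: bystander: a low white dish, 90 mm in diameter, 18 mm tall; origin under its centre
- spatula: bystander: a spoon-ended steel spatula lying flat, 160 mm long; its own x runs along it
Things that resemble listed ones, but are neither listed nor needed, are in the scene too. What is shaped like the coupon but blue, orange or yellow is not meant.

How it is judged:
On the way, in this order (a step that is already met when the one before it is completed fails the run):
1. the coupon lies in the empty cradle, head the same way as the reference, let go, the lever still near rest (x of coupon_mid in the frame of stage between -0.016 and 0.016 m and y of coupon_mid in the frame of stage between -0.108 and -0.092 m and z of coupon_mid in the frame of stage between 0.039 and 0.047 m and z of coupon_head in the frame of stage between 0.038 and 0.048 m and x of coupon_head in the frame of stage above 0.035 m and angle between the x axis of coupon_mid and the x axis of stage, either way round below 0.15 rad and contact force between the fingers and coupon below 0.1 N and linear speed of coupon below 0.03 m/s and value of joint lever below 0.3 rad), for 0.2 s.
2. the lever is at its stop, held by its post (value of joint lever above 1.03 rad and velocity of joint lever between -0.1 and 0.1 rad/s and contact force between the fingers and lever_c6 above 1 N and contact force between each of coupon, reference and lever_c6 below 0.2 N), for 0.3 s.
At the end, for the whole second after the job is handed in: Coupon in the cradle (16 mm along, 8 mm across, 4 mm in height, 0.15 rad), head to the stage's +x, fingers off it; lever still, above 1.03 rad, fingers on the post with over 1 N, no coupon touching it; reference moved under 12 mm, jar, dish, spatula under 40 mm (all of step 2 and x of coupon_mid in the frame of stage between -0.016 and 0.016 m and y of coupon_mid in the frame of stage between -0.108 and -0.092 m and z of coupon_mid in the frame of stage between 0.039 and 0.047 m and z of coupon_head in the frame of stage between 0.038 and 0.048 m and x of coupon_head in the frame of stage above 0.035 m and angle between the x axis of coupon_mid and the x axis of stage, either way round below 0.15 rad and contact force between the fingers and coupon below 0.1 N and linear speed of coupon below 0.03 m/s and distance of reference_mid from where it was at the start of the episode below 0.012 m and distance of each of reagent, dish, spatula from where it was at the start of the episode below 0.04 m); the arm keeps its last pose, push and grip.
It fails at once if the reference is disturbed (distance of reference_mid from where it was at the start of the episode above 0.012 m).
It fails at once if the reagent is disturbed (distance of reagent from where it was at the start of the episode above 0.04 m).
It fails at once if the dish is disturbed (distance of dish from where it was at the start of the episode above 0.04 m).
It fails at once if the spatula is disturbed (distance of spatula from where it was at the start of the episode above 0.04 m).
It also fails if it takes over 45 s, if anything falls off the work surface, if the arm or the gripper's body presses on something with over 40 N, if the wrist force passes 120 N, or if a joint passes its speed limit or range.

ROBOT

A 7-joint arm with a two-finger parallel gripper is mounted at the origin on the work surface. World frame = base frame: x ahead of the robot, y to its left, z up, the work surface at z = 0. Lengths are in m, angles in rad, forces in N, time in s.
With the tool pointing down it reaches from about 0.4 to 0.85 m from the base axis. Payload 4.4 kg.
Tool frame: the origin (TCP) lies between the finger pads; the fingertips stand 17 mm ahead of it and the grasp point (between the pads) lies 2 mm behind it; x points along the fingers, y is the direction in which the jaws open and shut, and the axes are right-handed (so a half turn about x gives the same grasp; the last joint's range is limited). The gripper opens to 94 mm and grips with 3 to 60 N. Pads are 16 mm wide; open, the fingers measure 119 mm over their backs; the gripper's body (75 mm by 177 mm) begins 78 mm behind the grasp point.
Start: joints at [1.244, 0.628, 0.038, 1.517, -0.027, 0.996, -0.02], TCP at [0.168, -0.628, 0.188] pointing down, gripper open.
Joint ranges: [-3.06, 3.06], [-0.37, 2.12], [-1.25, 1.32], [0.18, 2.47], [-1.1, 4.24], [0.23, 1.98], [-2.94, 2.94]. Speed limits (rad/s): [2.57, 2.57, 3.14, 3.14, 3.14, 3.14, 3.14].

INTERFACE

Orientations are given as a unit quaternion [x, y, z, w].
In Python, from station import ctrl, grab_frame gives the robot as it stands.
- The arm moves only by the tool carry_out, never from a script. Its argument "commands" is one flat list of numbers, 7 for each row, row after row: the opening, from -1 (shut) to 1 (fully open), then the shift along the tool's x, y, z in mm, then the turn, a rotation vector about the tool's x, y, z in degrees. In form: [claw, x, y, z, rx, ry, rz, claw, x, y, z, rx, ry, rz, ...]. A call has 1 to 20 rows; each row is the pose to reach, as a shift and turn from the pose commanded when the call began, along the tool's axes at that moment; what a row does not reach only later rows make up. A row lasts 1/8 s, in which the tool goes at most 62.5 mm and 10.7 degrees, less where a joint would pass 70% of its speed; a pose out of reach is approached as far as the arm can. A call with a gripper value outside its range is refused whole. The fingers move at their own pace and stop on an object; "squeeze" is the grip in N (left out, the last holds). Time passes only in rows, so rows that repeat a pose let the fingers close. It gives the time, the measured TCP pose, the force and the opening at its end, in the units of the state.
- ctrl.state(): the state, without advancing time (a new reading comes with each control period).
- grab_frame(name): name is "scene" or "top" or "wrist"; returns a dict with "frame" (400x640x3 uint8, red, green, blue), "z_map" (400x640 float32, m along the optical axis (not along the pixel's ray), 0 where there is no reading), "camera_matrix" (3x3 intrinsics, pixels), "k1" (the pictures are not rectified: a ray, as slopes to the right and down, at radius r is drawn at 1 + k1 r^2 times it, then the intrinsics apply), "R" (3x3) and "t" (3): a world point X has camera coordinates R X + t. Camera axes: x right, y down, z forward; pixel columns grow to the right and rows downward; lengths in m; the calibration is good to about 2 mm. A picture is of the moment at which its call begins.
- ctrl.finish_job(): hands the job in, once; it reports no verdict.
The state is a dict: "time": time; "joint_pos": joint angles; "qd": joint speeds; "joint_efforts": joint torques, N m; "tool_pos": TCP position; "tcp_rot": TCP orientation; "wrist_force": force on the tool from outside, world axes, zero at the start; "moment": the same for the moment, N m; "finger_gap": finger opening in m.
Only numpy, scipy, OpenCV 4.12 (cv2) and the standard library are available. Lean on these libraries where they do the work, as an engineer would, in place of code of your own. Each camera call takes 0.05 s, during which the arm holds its last target.

## Working session

There is one attempt and no reset: what is moved stays moved. The work goes in short steps, Python scripts to look and compute and a tool call to move; the robot and the scene stay as the last step left them, time stands still between calls to the robot, and variables do not carry over. Pictures are saved under pics/ and viewed, and the job is handed in when it is done.

Besides the shell and the picture viewer there is one more tool, called after ">>>" as name(argument=value, ...), one argument or row to a line, values as JSON. carry_out: Moves the arm, as the interface text tells. Its arguments: {"type":"object","properties":{"commands":{"type":"array","items":{"type":"number"}},"squeeze":{"type":"number"}},"required":["commands"]}

```bash
mkdir -p pics; ls
cat > h.py <<'E'
import numpy as np, cv2
from station import ctrl, grab_frame
def save(name,fn):
    f=grab_frame(name); cv2.imwrite('pics/'+fn+'.png',f['frame'][:,:,::-1]); np.savez('pics/'+fn+'.npz',**{k:np.array(v) for k,v in f.items()}); return f
def load(fn): return np.load('pics/'+fn+'.npz')
def ray(f,u,v):
    K=f['camera_matrix']; k=float(f['k1'])
    xd=np.array([(u-K[0,2])/K[0,0],(v-K[1,2])/K[1,1]]); x=xd.copy()
    for _ in range(30): x=xd/(1+k*(x@x))
    return np.array([x[0],x[1],1.])
def px_z(f,u,v,z):
    R=f['R'];t=f['t']; d=R.T@ray(f,u,v); c=-R.T@t
    return c+d*(z-c[2])/d[2]
def px_d(f,u,v):
    return f['R'].T@(ray(f,u,v)*f['z_map'][int(round(v)),int(round(u))]-f['t'])
def proj(f,X):
    p=f['R']@np.array(X)+f['t']; x=p[:2]/p[2]; x=x*(1+float(f['k1'])*(x@x)); K=f['camera_matrix']
    return np.array([K[0,0]*x[0]+K[0,2],K[1,1]*x[1]+K[1,2]])
def crop(fn,u0,v0,u1,v1,s,out):
    im=cv2.imread('pics/'+fn+'.png')[v0:v1,u0:u1]; cv2.imwrite('pics/'+out+'.png',cv2.resize(im,None,fx=s,fy=s,interpolation=cv2.INTER_CUBIC))
E
python3 - <<'E'
from h import *
for n in ['scene','top','wrist']:
    f=save(n,n+'0'); print(n,-f['R'].T@f['t'],f['k1'],f['camera_matrix'][0,0])
print(ctrl.state())
E
```

```text
pics
scene [ 0.98921793 -0.76491744  1.11342267] 0.04292485692207215 455.3625791722248
top [0.4379108  0.01837176 1.11812468] -0.10347417032671385 400.4355581863195
wrist [ 0.23422087 -0.60941822  0.38359429] -0.06804660941125266 358.90194721385853
{'time': 0.15, 'joint_pos': array([ 1.24419042,  0.62912694,  0.03847188,  1.51808931, -0.02695791,
        0.99629811, -0.01998066]), 'qd': array([ 0.00097173, -0.0039583 , -0.0010164 , -0.00376295, -0.00120866,
       -0.00041974, -0.00147372]), 'joint_efforts': array([ 7.44194149e-04, -5.50091243e+01,  1.14444014e+00, -1.86816216e+01,
       -5.22235839e-02,  2.09001586e-02,  1.04998705e-04]), 'tool_pos': array([ 0.16748335, -0.62752777,  0.18758585]), 'tcp_rot': array([-0.70101848, -0.09244535,  0.70118523, -0.09146708]), 'wrist_force': array([0.10649986, 0.16668392, 0.46398287]), 'moment': array([-0.00172513,  0.02526158, -0.00608425]), 'finger_gap': 0.0938748935321406}
```

View pics/top0.png

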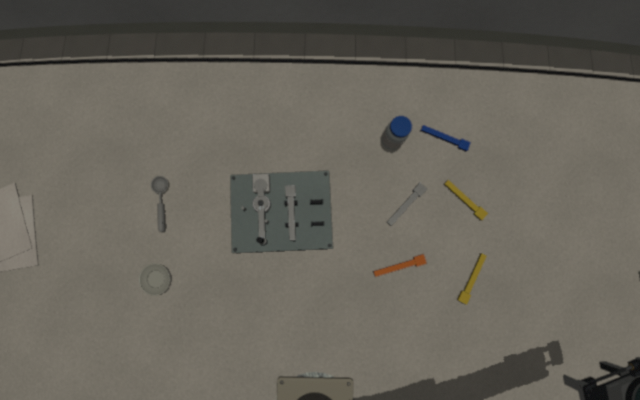

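View pics/scene0.png

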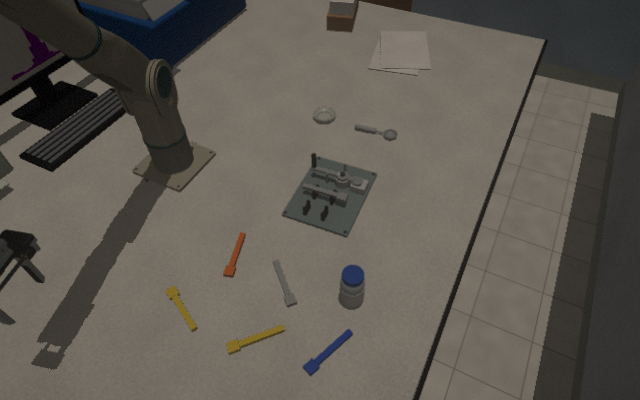

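View pics/wrist0.png

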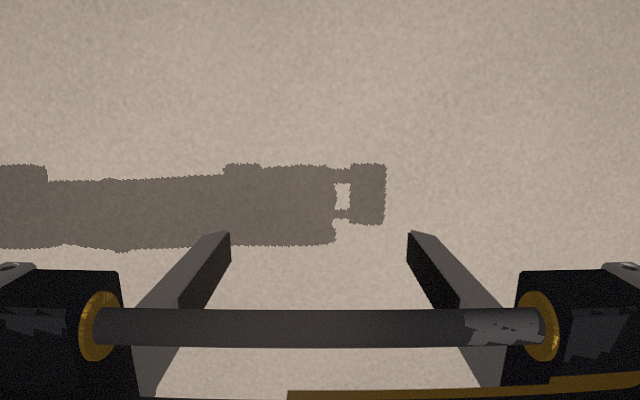

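Top view candidates for the coupon:
- grey (406,205), head at (420,188)
- orange (400,266)
- yellow (465,199) and (472,278)
- blue (446,137)
- the reference (291,212), in its cradle

By the description I choose the grey one. I'll check it in a crop.

Run:
```python
from h import *
crop('top0',375,170,445,235,10,'c1'); crop('top0',222,160,342,260,6,'c2')
f=load('top0')
for u,v,z in [(406,205,.014),(420,188,.014),(232,174,.012),(329,171,.012),(333,248,.012),(235,252,.012)]: print(u,v,px_z(f,u,v,z),px_d(f,u,v))
```

```text
406 205 [ 0.57558365 -0.24336063  0.014     ] [ 0.57548862 -0.24317998  0.01476209]
420 188 [ 0.62473727 -0.2836487   0.014     ] [ 0.62496988 -0.28402473  0.01262531]
232 174 [0.65225654 0.24698859 0.012     ] [ 0.65494137  0.24985218 -0.001855  ]
329 171 [ 0.66712218 -0.02633239  0.012     ] [ 0.66788019 -0.02648022  0.00834204]
333 248 [ 0.45201009 -0.04127137  0.012     ] [ 0.4521845  -0.04200917 -0.00168301]
235 252 [0.43421703 0.22814033 0.012     ] [0.43421712 0.2281353  0.01202654]
```

View pics/c1.png

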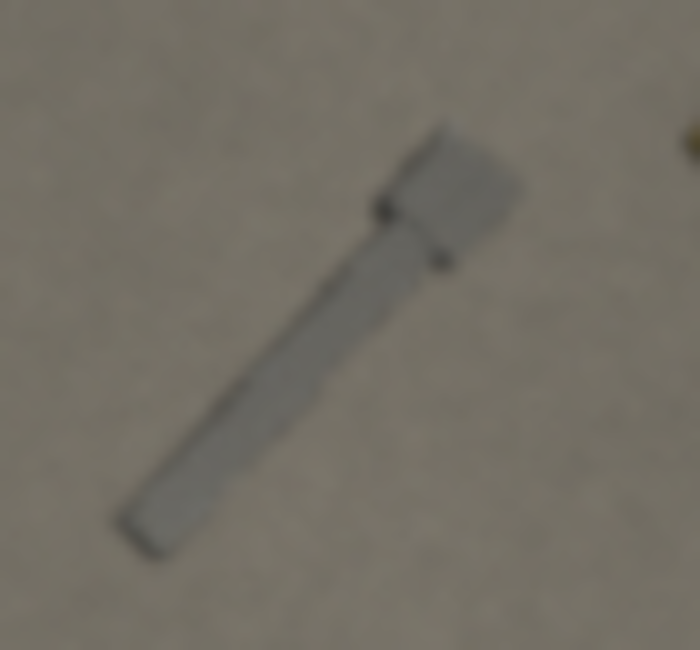

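View pics/c2.png

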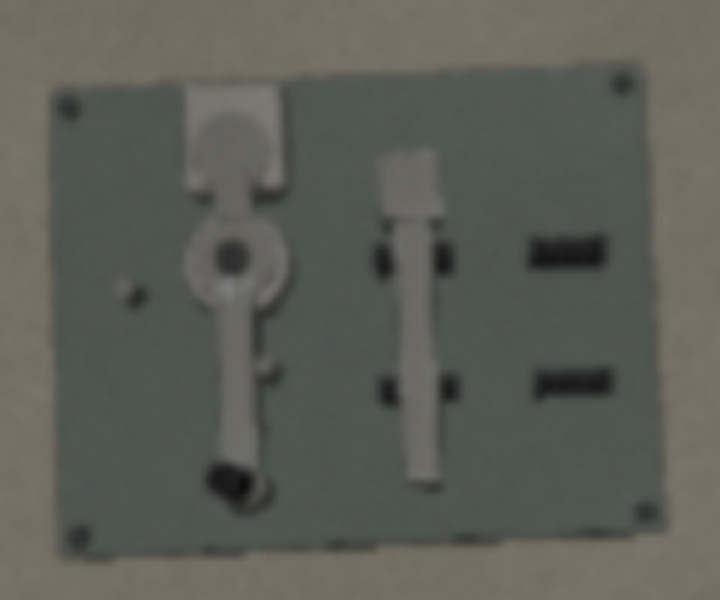

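The crop shows a plain grey steel coupon with its wide head at (420,189) and its tail at (391,222), so this is the right one. In the stage crop, the reference's head points up in the image. The empty cradle is on the right at about (316,213), and the post is at the robot-side end of the lever.

Run:
```python
from h import *
f=load('top0')
g=lambda c,u0,v0,s:(u0+(c[0]+.5)/s-.5,v0+(c[1]+.5)/s-.5)
h=px_z(f,*g((482,158),375,170,10),.014); t=px_z(f,*g((155,532),375,170,10),.014)
print('coupon',h,t,np.linalg.norm(h-t),(h+t)/2,np.degrees(np.arctan2(*(h-t)[1::-1])))
P=[px_z(f,*g(c,222,160,6),.012)[:2] for c in [(52,88),(645,65),(665,530),(60,557)]]
S=[(.12,.14),(.12,-.14),(-.1,-.14),(-.1,.14)]
A=np.array(S);B=np.array(P);a=A-A.mean(0);b=B-B.mean(0);H=a.T@b
th=np.arctan2(H[0,1]-H[1,0],H[0,0]+H[1,1]);c,s=np.cos(th),np.sin(th);R=np.array([[c,-s],[s,c]]);o=B.mean(0)-R@A.mean(0)
print('stage',np.degrees(th),o,'res mm',1e3*(A@R.T+o-B))
W=lambda x,y:R@[x,y]+o
for n,x,y in [('cradle',0,-.1),('ref',0,-.03),('pivot',.03,.05),('post',-.07,.05)]: print(n,W(x,y))
# measured features
for n,c,z in [('sad+',(568,252),.04),('sad-',(574,384),.04),('refheadend',(408,152),.05),('reftail',(424,480),.05),('posttop',(230,480),.108),('pivot',(232,258),.055)]:
    p=px_z(f,*g(c,222,160,6),z)[:2]; print(n,p,'stage',R.T@(p-o))
for n,u,v,z in [('jar',400,126,.13),('dish',156,279,.018),('spat',160,205,.005)]: print(n,px_z(f,u,v,z))
from scipy.spatial.transform import Rotation as Ro
print(Ro.from_quat(ctrl.state()['tcp_rot']).as_matrix().round(3))
```

```text
coupon [ 0.63251327 -0.29163077  0.014     ] [ 0.52493509 -0.19837131  0.014     ] 0.1423741250364845 [ 0.57872418 -0.24500104  0.014     ] -40.92199785257716
stage 3.720045357925929 [0.54133119 0.10517508] res mm [[ 0.56138466  0.73728834]
 [ 1.35957956 -0.20635047]
 [-1.57710797 -1.35478927]
 [-0.34385625  0.82385141]]
cradle [0.54781934 0.00538578]
ref [0.54327764 0.07523829]
pivot [0.56802391 0.15701617]
post [0.46823461 0.15052803]
sad+ [0.57590974 0.00790264] stage [ 0.02819451 -0.099311  ]
sad- [0.51619342 0.00387455] stage [-0.03165733 -0.09945612]
refheadend [0.61834077 0.08111021] stage [ 0.07528595 -0.02901065]
reftail [0.47125922 0.069527  ] stage [-0.07223723 -0.03102661]
posttop [0.46737623 0.14820601] stage [-0.07100723  0.04773856]
pivot [0.56770618 0.15797813] stage [0.02974535 0.05098054]
jar [ 0.76565894 -0.20253841  0.13      ]
dish [0.35325298 0.44392423 0.018     ]
spat [0.55998597 0.45084374 0.005     ]
[[-0.     0.258 -0.966]
 [ 0.001 -0.966 -0.258]
 [-1.    -0.001  0.   ]]
```

>>> carry_out(
  commands=[0,0,-264,-496,-124,0,0,0,0,-264,-496,-124,0,0,0,0,-264,-496,-124,0,0,0,0,-264,-496,-124,0,0,0,0,-264,-496,-124,0,0,0,0,-264,-496,-124,0,0,0,0,-264,-496,-124,0,0,0,0,-264,-496,-124,0,0,0,0,-264,-496,-124,0,0,0,0,-264,-496,-124,0,0,0,0,-264,-496,-124,0,0,0,0,-264,-496,-124,0,0,0,0,-264,-496,-124,0,0,0,0,-264,-496,-124,0,0],
)

```text
time: 1.9
tool_pos: [0.5786, -0.2452, 0.1882]
tcp_rot: [0.249, 0.662, -0.249, 0.662]
wrist_force: [0.3, -0.3, -0.6]
finger_gap: 0.0473
```

Run:
```python
from h import *
from scipy.spatial.transform import Rotation as Ro
f=save('wrist','w1'); s=ctrl.state(); print(s['time'],s['tool_pos'],s['joint_pos'].round(2),s['finger_gap']);M=Ro.from_quat(s['tcp_rot']).as_matrix();print(M.round(3), np.degrees(np.arctan2(M[1,1],M[0,1])))
```

```text
1.95 [ 0.5786535  -0.24516048  0.18821025] [ 0.68  0.65 -0.56  1.57  0.38  1.03  0.88] 0.04717242000496918
[[-0.     0.658  0.753]
 [-0.     0.753 -0.658]
 [-1.    -0.    -0.   ]] 48.85219733978856
```

View pics/w1.png

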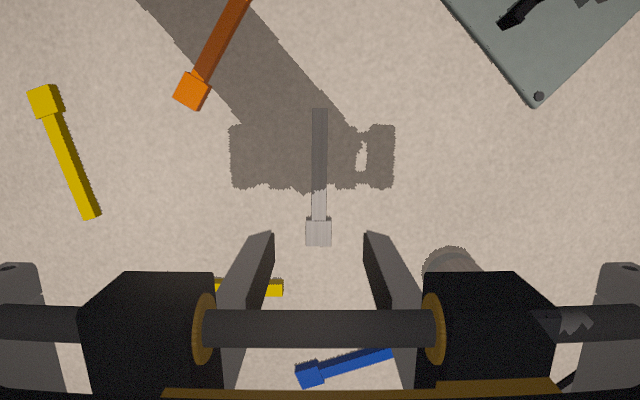

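The wrist view shows the grey coupon vertical in the middle, with its tail at (320,108) and its head end at (318,246).

Run:
```python
from h import *
crop('w1',270,90,370,260,3.5,'c3')
f=load('w1')
h=px_z(f,318,246.5,.014);t=px_z(f,319.7,108,.014)
n1=px_z(f,306.5,218.5,.014);n2=px_z(f,330.5,218.5,.014)
print(h,t,np.linalg.norm(h-t),(h+t)/2,np.degrees(np.arctan2(*(h-t)[1::-1])),np.linalg.norm(n1-n2),-f['R'].T@f['t'])
```

```text
[ 0.63293859 -0.2941018   0.014     ] [ 0.52300282 -0.19561138  0.014     ] 0.14760161717961115 [ 0.57797071 -0.24485659  0.014     ] -41.85686469193457 0.025824941571138436 [ 0.52594746 -0.19904668  0.38427279]
```

View pics/c3.png

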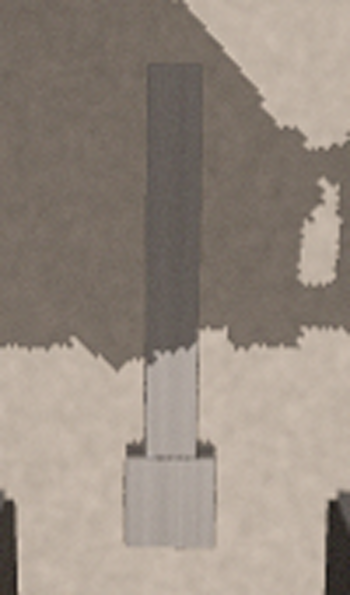

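>>> carry_out(
  commands=[0,60,0,-1,0,0,0,0,120,0,-1,0,0,0,0,150,0,-1,0,0,0,0,168,0,-1,0,0,0,0,168,0,-1,0,0,0,-1,168,0,-1,0,0,0,-1,168,0,-1,0,0,0,-1,168,0,-1,0,0,0,-1,168,0,-1,0,0,0,-1,168,0,-1,0,0,0],
  squeeze=25,
)

```text
time: 3.2
tool_pos: [0.5781, -0.2445, 0.0204]
tcp_rot: [0.248, 0.662, -0.248, 0.662]
wrist_force: [0.2, 0.1, -0.3]
finger_gap: 0.0014
```

The gap is 1.4 mm instead of 16 mm, so the grasp missed. I'll look before doing anything else.

Run:
```python
from h import *
f=save('wrist','w2'); save('top','t2'); crop('t2',340,150,480,280,5,'c4'); s=ctrl.state(); print(s['tool_pos'],s['finger_gap'])
```

```text
[ 0.5780011  -0.24444408  0.02028278] 0.0006286376869555233
```

View pics/w2.png

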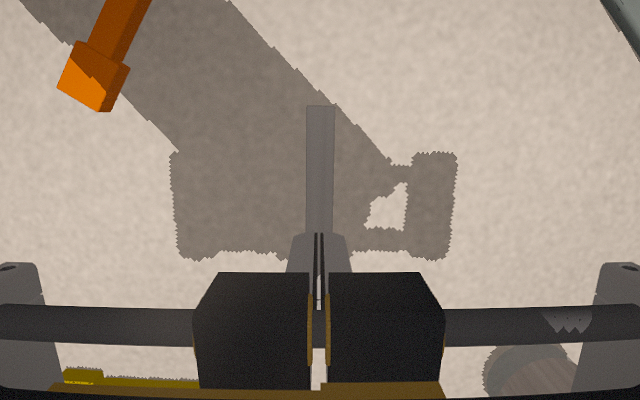

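View pics/c4.png

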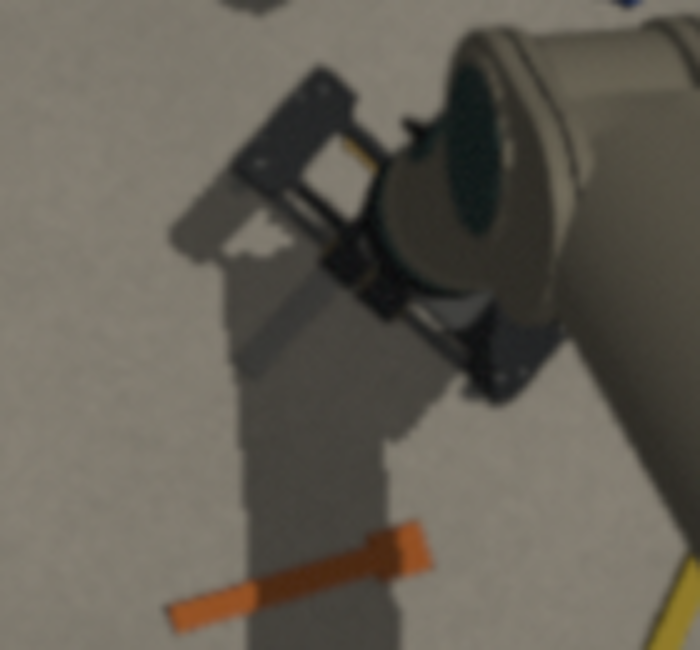

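The fingers appear to have closed above the coupon: it is still in place, with its tail at (320,106). I'll check the fingertip height and coupon height from the depth image.

Run:
```python
from h import *
f=load('w2'); print(-f['R'].T@f['t'])
for u,v in [(320,115),(320,150),(320,200),(320,228),(320,240),(300,240),(310,250),(330,250),(319,270),(340,150),(280,150)]: print(u,v,px_d(f,u,v).round(4))
f=load('w1')
print('w1')
for u,v in [(320,115),(320,150),(320,200),(318,235),(340,150),(280,150),(265,240),(372,240)]: print(u,v,px_d(f,u,v).round(4))
crop('w2',270,90,370,320,2.5,'c5')
```

```text
[ 0.52523087 -0.1984217   0.21654913]
320 115 [ 0.5267 -0.1989  0.0136]
320 150 [ 0.5413 -0.2116  0.0128]
320 200 [ 0.5632 -0.2307  0.0133]
320 228 [ 0.5759 -0.2417  0.0141]
320 240 [ 0.5737 -0.24    0.0423]
300 240 [ 0.5643 -0.2446  0.0533]
310 250 [ 0.5678 -0.2409  0.0659]
330 250 [ 0.5736 -0.234   0.0661]
319 270 [ 0.5962 -0.2602  0.0132]
340 150 [ 0.5504 -0.2034 -0.0016]
280 150 [ 0.5265 -0.2307 -0.0007]
w1
320 115 [ 0.5284 -0.1999  0.013 ]
320 150 [ 0.5549 -0.223   0.0146]
320 200 [ 0.5948 -0.2579  0.0137]
318 235 [ 0.6232 -0.2856  0.0128]
340 150 [ 5.700e-01 -2.079e-01  1.000e-04]
280 150 [ 0.5278 -0.2559  0.0013]
265 240 [ 0.5536 -0.2577  0.2219]
372 240 [ 0.5876 -0.2191  0.2214]
```

View pics/c5.png

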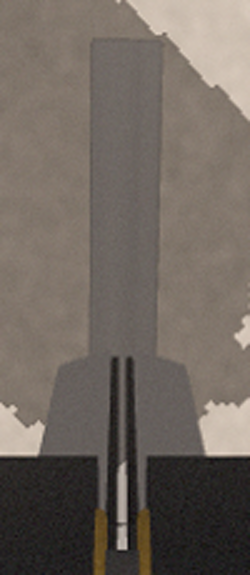

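Run:
```python
from h import *
from scipy.spatial.transform import Rotation as Ro
for n,tz,a,tp in [('w1',.1882,48.85,[.5786,-.2452]),('w2',.0203,48.9,[.578,-.2445]),('wrist0',.1876,-75,[.1675,-.6275])]:
    f=load(n); 
    ty=np.array([np.cos(np.radians(a)),np.sin(np.radians(a))]); tzv=np.array([ty[1],-ty[0]])
    print(n,'cam in tool',-f['R'].T@f['t']-[*tp,tz])
    Rw=f['R']; A=np.array([[0,0,-1],[*ty,0],[*tzv,0]])
    print((A@Rw.T).round(3))
    pts=[]
    for u in range(150,480,1):
        for v in range(220,300):
            if f['z_map'][v,u]>0:
                p=px_d(f,u,v); q=np.array([tz-p[2],*( [ (p[:2]-tp)@ty,(p[:2]-tp)@tzv])])
                pts.append([u,v,*q*1e3])
    P=np.array(pts); m=(P[:,2]<(0 if n=='w2' else 60))&(abs(P[:,3])<65)
    P=P[m]; o=P[np.argsort(-P[:,2])][:300:40]; print(o.round(1))
    for v in range(225,275,5):
        r=P[P[:,1]==v]; 
        if len(r): print(v,r[np.argmax(r[:,2])].round(1), 'n',len(r))
    # projected predicted tip corner
    for g in ([23.5] if n!='wrist0' else [47])if n!='w2' else [0]:
        for x in (17,0,-20,-40):
            for z in (-8,8):
                w=np.array([*(np.array(tp)+ty*g/1e3+tzv*z/1e3),tz-x/1e3]); print('pred',g,x,z,proj(f,w).round(0))
```

```text
w1 cam in tool [-0.05265254  0.04615332  0.19607279]
[[ 0.002 -0.24   0.971]
 [ 1.    -0.    -0.002]
 [ 0.001  0.971  0.24 ]]
[[273.  232.  -15.7 -24.3  -8.5]
 [363.  259.  -18.4  23.5   5.8]
 [363.  258.  -19.8  23.3   4.6]
 [270.  234.  -20.9 -25.2  -9.2]
 [273.  258.  -22.2 -23.9   3.6]
 [376.  233.  -23.1  29.1 -10.4]
 [367.  237.  -24.2  24.4  -8.7]
 [384.  235.  -25.1  32.8 -10. ]]
230 [369.  230.  -17.4  26.3 -10.1] n 10
235 [364.  235.  -20.9  23.3  -8.6] n 50
240 [274.  240.  -17.  -23.7  -4.4] n 58
245 [274.  245.  -17.  -23.8  -1.6] n 64
250 [274.  250.  -18.2 -23.8   0.8] n 70
255 [274.  255.  -18.2 -23.9   3.6] n 75
260 [363.  260.  -20.1  23.3   5.6] n 81
265 [273.  265.  -23.6 -23.8   6.9] n 85
270 [271.  270.  -31.2 -23.9   6.3] n 86
pred 23.5 17 -8 [357. 216.]
pred 23.5 17 8 [356. 240.]
pred 23.5 0 -8 [360. 224.]
pred 23.5 0 8 [359. 250.]
pred 23.5 -20 -8 [364. 236.]
pred 23.5 -20 8 [363. 264.]
pred 23.5 -40 -8 [369. 250.]
pred 23.5 -40 8 [368. 281.]
w2 cam in tool [-0.05276913  0.0460783   0.19624913]
[[ 0.002 -0.241  0.971]
 [ 1.     0.001 -0.001]
 [-0.     0.971  
[... 1109 characters left out ...]
5.  -20.6  46.8   3.9]
 [227.  235.  -21.4 -47.6  -7.6]
 [408.  253.  -22.2  46.3   2.2]
 [223.  235.  -22.8 -49.3  -8.1]]
230 [224.  230.  -16.9 -50.2  -8.8] n 12
235 [407.  235.  -18.   46.2  -6.3] n 55
240 [229.  240.  -17.  -47.9  -3.2] n 65
245 [229.  245.  -18.7 -47.6  -1. ] n 74
250 [406.  250.  -16.6  46.6   2.7] n 86
255 [406.  255.  -17.4  46.5   5.2] n 96
260 [406.  260.  -17.7  46.7   8. ] n 101
265 [228.  265.  -22.5 -47.9   8.7] n 109
270 [411.  270.  -29.8  46.4   8.3] n 115
pred 47 17 -8 [395. 214.]
pred 47 17 8 [394. 238.]
pred 47 0 -8 [401. 222.]
pred 47 0 8 [400. 248.]
pred 47 -20 -8 [410. 233.]
pred 47 -20 8 [408. 262.]
pred 47 -40 -8 [420. 247.]
pred 47 -40 8 [418. 279.]
```

The depth points show the fingertips about 16.5 mm *behind* the reported TCP, not 17 mm ahead of it. That matches the fingers closing at about z 36 mm, above the coupon. All z targets therefore need to go about 33 mm lower. I'll open, descend 32 mm and close.

>>> carry_out(
  commands=[0,0,0,0,0,0,0,0,0,0,0,0,0,0,0,0,0,0,0,0,0,0,0,0,0,0,0,0,0,15,0,0,0,0,0,0,24,0,0,0,0,0,0,32,0,0,0,0,0,0,32,0,0,0,0,0],
)

```text
time: 4.3
tool_pos: [0.5774, -0.2441, -0.0128]
tcp_rot: [0.248, 0.663, -0.248, 0.662]
wrist_force: [-0.4, -0.2, 0.6]
finger_gap: 0.0469
```

Run:
```python
from h import *
f=save('wrist','w3'); s=ctrl.state(); print(s['time'],s['tool_pos'],s['wrist_force'],s['finger_gap'])
```

```text
4.35 [ 0.57784359 -0.24423603 -0.01217744] [ 0.18611266  0.42032415 -0.09712208] 0.046869850723780984
```

View pics/w3.png

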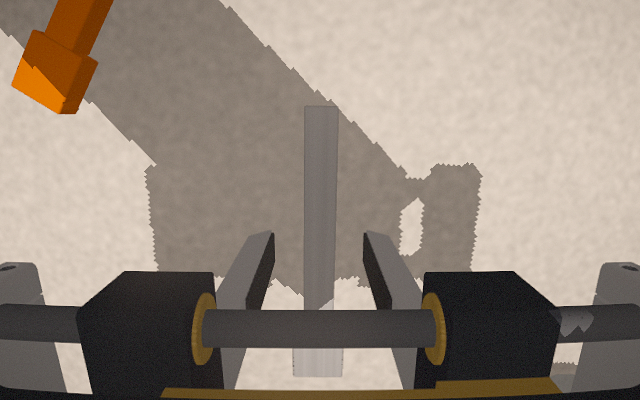

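The fingers now straddle the shank and nothing is touching. I'll close.

>>> carry_out(
  commands=[-1,0,0,0,0,0,0,-1,0,0,0,0,0,0,-1,0,0,0,0,0,0,-1,0,0,0,0,0,0,-1,0,0,0,0,0,0],
  squeeze=25,
)

```text
time: 4.97
tool_pos: [0.5782, -0.2445, -0.0115]
tcp_rot: [0.248, 0.662, -0.248, 0.662]
wrist_force: [0.1, 0.3, 2.5]
finger_gap: 0.0155
```

>>> carry_out(
  commands=[-1,-40,0,0,0,0,0,-1,-85,0,0,0,0,0,-1,-120,0,0,0,0,0,-1,-120,40,-44,-10,0,0,-1,-120,80,-89,-20,0,0,-1,-120,120,-133,-30,0,0,-1,-120,150,-166,-38,0,0,-1,-120,168,-187,-45,0,0,-1,-120,168,-187,-45,0,0,-1,-120,168,-187,-45,0,0],
)

```text
time: 6.22
tool_pos: [0.5473, 0.0034, 0.108]
tcp_rot: [-0.024, 0.707, 0.023, 0.706]
wrist_force: [-0.4, -0.2, -0.6]
finger_gap: 0.0153
```

Run:
```python
from h import *
from scipy.spatial.transform import Rotation as Ro
f=save('wrist','w4'); s=ctrl.state(); print(s['time'],s['tool_pos'],s['joint_pos'].round(2),s['finger_gap']);M=Ro.from_quat(s['tcp_rot']).as_matrix();print(np.degrees(np.arctan2(M[1,1],M[0,1])))
```

```text
6.275 [0.547459   0.00303558 0.10798563] [ 0.39  0.68 -0.71  1.87  0.6   0.81  1.  ] 0.01575000667162182
93.72922493014042
```

View pics/w4.png

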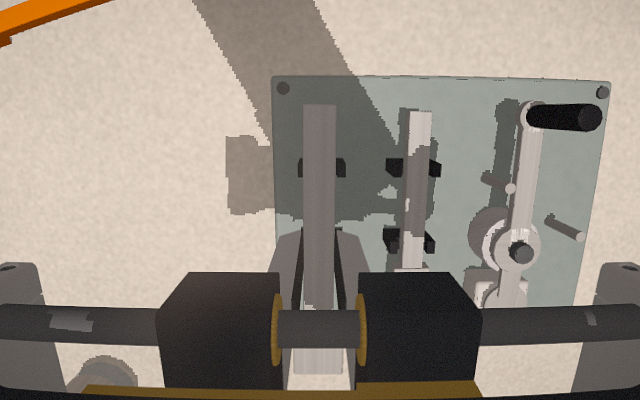

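Run:
```python
from h import *
crop('w4',260,65,370,185,5,'c6');crop('w4',380,90,450,260,3.5,'c7')
f=load('w4')
th=np.radians(3.72);R=np.array([[np.cos(th),-np.sin(th)],[np.sin(th),np.cos(th)]]);o=np.array([.54133,.10518])
for n,s in [('corner--',(-.1,-.14,.012)),('corner-+',(-.1,.14,.012)),('lipL',(-.03,-.1175,.046)),('lipR',(-.03,-.0825,.046)),('pivot',(.03,.05,.053)),('reftail',(-.074,-.03,.050))]:
    print(n,proj(f,[*(R@s[:2]+o),s[2]]).round(1))
for u,v,z in [(273,77,.012),(610.5,82.5,.012)]: p=px_z(f,u,v,z)[:2];print(p,R.T@(p-o))
```

```text
corner-- [269.7  74.4]
corner-+ [613.9  81.1]
lipL [297.  170.1]
lipR [345.2 170.1]
pivot [517.4 250.4]
reftail [422.4 108.3]
[ 0.45242074 -0.03834948] [-0.09803422 -0.13745858]
[0.43389927 0.23554361] [-0.09874631  0.13705911]
```

View pics/c6.png

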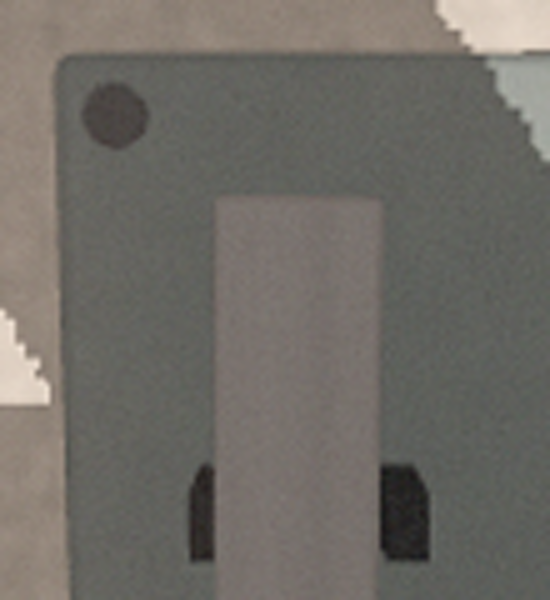

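View pics/c7.png

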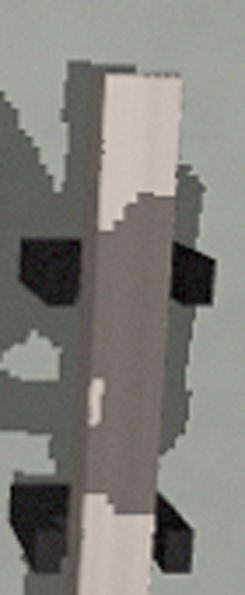

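Run:
```python
from h import *
f=load('w4')
th=np.radians(3.72);R=np.array([[np.cos(th),-np.sin(th)],[np.sin(th),np.cos(th)]]);o=np.array([.54133,.10518])
print([px_d(f,u,v).round(4) for u,v in [(319,112),(319,150),(319,200)]])
for u,v in [(302.5,104.5),(336,104.5),(302.5,176),(335.5,176)]:
    p=px_z(f,u,v,.134)[:2]; print(p, R.T@(p-o))
```

```text
[array([ 0.4772, -0.0007,  0.1334]), array([0.4947, 0.0005, 0.1342]), array([0.519 , 0.0021, 0.1339])]
[ 0.47432664 -0.00847178] [-0.07423599 -0.1090651 ]
[0.4733152  0.00690897] [-0.07424739 -0.09365113]
[ 0.50764031 -0.00660122] [-0.04087115 -0.10935989]
[0.50659386 0.00920988] [-0.04088956 -0.09351421]
```

>>> carry_out(
  commands=[-1,0,2,0,0,0,0,-1,35,2,0,0,0,0,-1,60,2,0,0,0,0,-1,72,2,0,0,0,0,-1,78,2,0,0,0,0,-1,82,2,0,0,0,0,-1,82,2,0,0,0,0],
)

```text
time: 7.15
tool_pos: [0.5476, 0.0071, 0.0266]
tcp_rot: [-0.024, 0.706, 0.024, 0.707]
wrist_force: [0.4, 0.7, -1.1]
finger_gap: 0.0155
```

Run:
```python
from h import *
f=save('wrist','w5'); s=ctrl.state(); print(s['time'],s['tool_pos'],s['wrist_force'],s['finger_gap'])
crop('w5',240,65,460,265,3.5,'c8')
print([px_d(f,u,v).round(4) for u,v in [(319,112),(319,150),(319,200)]])
```

```text
7.2 [0.54765273 0.00710413 0.02676376] [-0.25178235  1.01636849 -1.24835481] 0.01575645585865873
[array([0.4774, 0.0028, 0.0509]), array([0.495 , 0.004 , 0.0519]), array([0.5195, 0.0057, 0.0513])]
```

View pics/c8.png

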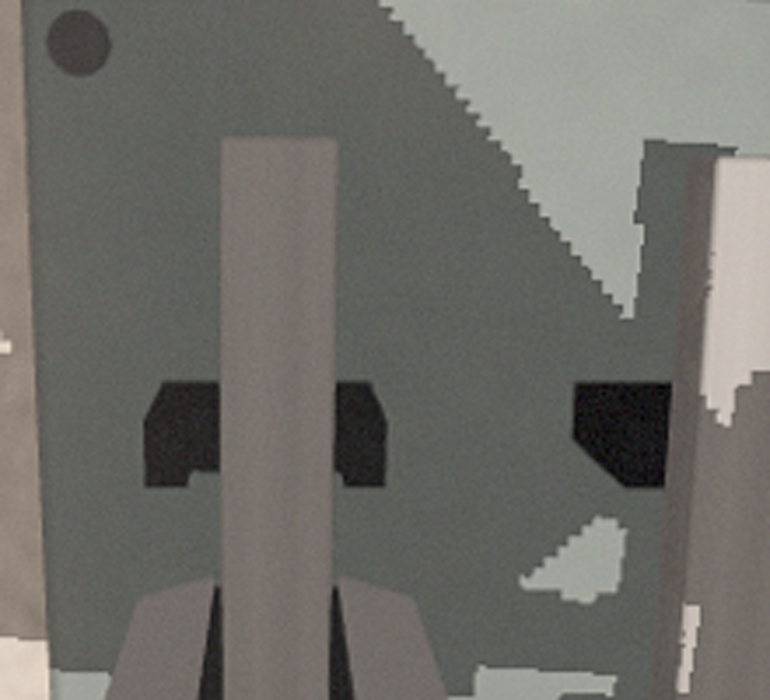

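The saddle's outer lip edges are at crop columns 144 and 387 (centre 265), and the coupon centre is at 277. It sits about 1.7 mm too far to +y and about 1.5 mm high, so I'll correct both.

>>> carry_out(
  commands=[-1,0,-1.6,0,0,0,0,-1,1,-1.6,0,0,0,0,-1,1,-1.6,0,0,0,0],
)

```text
time: 7.58
tool_pos: [0.5474, 0.0054, 0.0253]
tcp_rot: [-0.024, 0.707, 0.024, 0.707]
wrist_force: [-0.8, -0.0, -0.7]
finger_gap: 0.016
```

Run:
```python
from h import *
f=save('wrist','w6'); s=ctrl.state(); print(s['time'],s['tool_pos'],s['wrist_force'],s['finger_gap'])
crop('w6',240,65,460,265,3.5,'c9')
P=[px_d(f,319,v) for v in range(112,220,4)]; print(np.median([p[2] for p in P]), np.median([px_d(f,409+0,v)[2] for v in range(112,140,4)]))
```

```text
7.625 [0.54736478 0.00544847 0.02530713] [-0.20158717 -0.59120967 -1.08890679] 0.01533176695653086
0.05071408044502285 0.01150708728820754
```

View pics/c9.png

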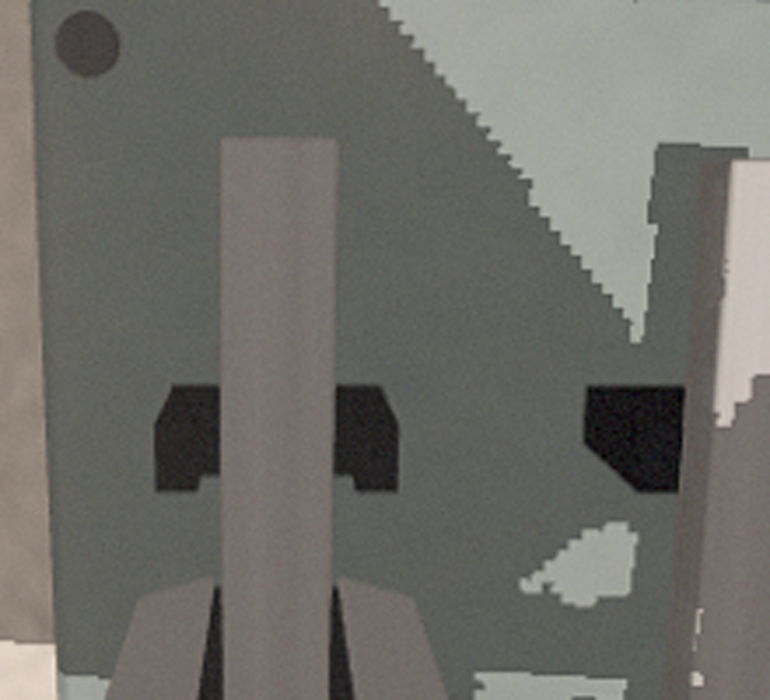

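The coupon is centred now. I'll lower slightly, release and lift straight up.

>>> carry_out(
  commands=[-1,1,0,0,0,0,0,-0.15,1,0,0,0,0,0,-0.15,1,0,0,0,0,0,-0.15,1,0,0,0,0,0,-0.15,-10,0,0,0,0,0,-0.15,-30,0,0,0,0,0,-0.15,-70,0,0,0,0,0,-0.15,-110,0,0,0,0,0,-0.15,-110,0,0,0,0,0],
)

```text
time: 8.75
tool_pos: [0.5497, 0.0061, 0.1388]
tcp_rot: [-0.024, 0.704, 0.024, 0.709]
wrist_force: [0.2, 0.3, -0.8]
finger_gap: 0.0399
```

Run:
```python
from h import *
from scipy.spatial.transform import Rotation as Ro
f=save('wrist','w7'); save('top','t7'); s=ctrl.state(); print(s['time'],s['tool_pos'],s['wrist_force'],s['finger_gap'],s['joint_pos'].round(2))
th=np.radians(3.72);R=np.array([[np.cos(th),-np.sin(th)],[np.sin(th),np.cos(th)]]);o=np.array([.54133,.10518])
for n,x,y,z in [('pt',-.07,.05,.108),('pb',-.07,.05,.053)]: print(n,proj(f,[*(R@[x,y]+o),z]))
print(np.median([px_d(f,319,v)[2] for v in range(130,200,4)]))
```

```text
8.85 [0.54733968 0.00515538 0.13572472] [0.32702016 0.19266266 0.12883378] 0.04004765061110612 [ 0.41  0.65 -0.74  1.85  0.56  0.87  1.03]
pt [554.22796067 112.93064852]
pb [510.37893242 111.989899  ]
0.04975178212486415
```

View pics/w7.png

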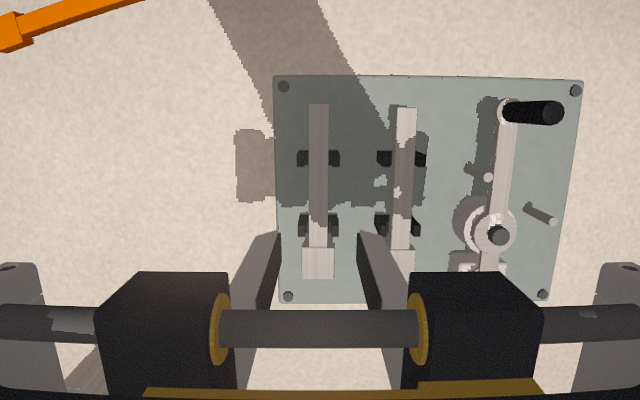

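The coupon lies in the cradle with its head the same way as the reference; its top is at z 0.0498, against 0.050 expected. The post top shows at (554,113), as predicted. I'll move above the post.

>>> carry_out(
  commands=[-0.15,0,50,-23,0,0,0,-0.15,0,100,-46,0,0,0,-0.15,0,150,-69,0,0,0,-0.15,0,150,-69,0,0,0,-0.15,0,150,-69,0,0,0],
)

```text
time: 9.48
tool_pos: [0.4679, 0.1495, 0.1345]
tcp_rot: [-0.025, 0.707, 0.024, 0.706]
wrist_force: [0.5, -1.1, 0.0]
finger_gap: 0.0399
```

Run:
```python
from h import *
from scipy.spatial.transform import Rotation as Ro
f=save('wrist','w8'); s=ctrl.state(); print(s['time'],s['tool_pos'],s['wrist_force'],s['finger_gap'],s['joint_pos'].round(2))
M=Ro.from_quat(s['tcp_rot']).as_matrix();print(np.degrees(np.arctan2(M[1,1],M[0,1])))
f2=load('w7')
for u in (552,556,560,562): print(u,px_d(f2,u,113))
```

```text
9.525 [0.46831159 0.14891977 0.13452477] [-0.18676319  0.04997545  0.24911241] 0.03983571449206606 [ 0.13  0.58 -0.74  1.99  0.55  0.78  0.71]
93.85380617517987
552 [0.46840525 0.14917992 0.10779181]
556 [0.46816335 0.15176063 0.10796159]
560 [0.46794038 0.15405166 0.10856928]
562 [0.46771844 0.15675284 0.10658457]
```

View pics/w8.png

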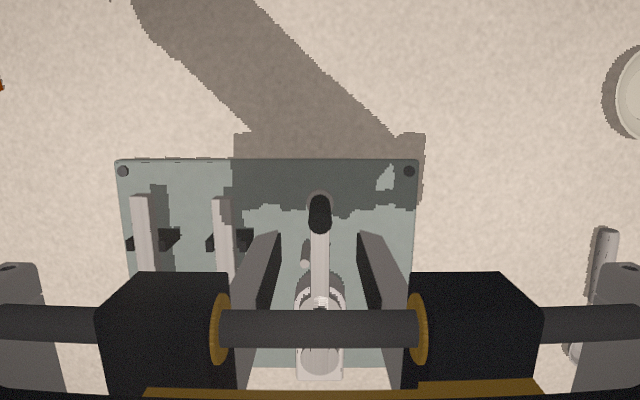

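The post is centred between the fingers at (320,213). I'll descend and close on it.

>>> carry_out(
  commands=[-0.15,40,1,0,0,0,0,-0.15,70,1,0,0,0,0,-0.15,85,1,0,0,0,0,-0.15,85,1,0,0,0,0,-1,85,1,0,0,0,0,-1,85,1,0,0,0,0,-1,85,1,0,0,0,0,-1,85,1,0,0,0,0],
  squeeze=30,
)

```text
time: 10.52
tool_pos: [0.4688, 0.1508, 0.0509]
tcp_rot: [-0.025, 0.706, 0.024, 0.707]
wrist_force: [0.4, -2.6, 5.9]
finger_gap: 0.0155
```

Run:
```python
from h import *
from scipy.spatial.transform import Rotation as Ro
f=save('wrist','w9'); s=ctrl.state(); print(s['time'],s['tool_pos'],s['wrist_force'],s['finger_gap'],s['joint_pos'].round(2))
M=Ro.from_quat(s['tcp_rot']).as_matrix();a=np.arctan2(M[1,1],M[0,1]);print(np.degrees(a))
# arc rows
piv=np.array([.5680,.1570]); p0=np.array([.4682,.1505]); ty=np.array([np.cos(a),np.sin(a)]);tz=np.array([ty[1],-ty[0]])
for d in range(0,69,7):
    t=-np.radians(d);r=p0-piv; q=piv+[np.cos(t)*r[0]-np.sin(t)*r[1],np.sin(t)*r[0]+np.cos(t)*r[1]]-p0
    print(d,(q@ty*1e3).round(1),(q@tz*1e3).round(1))
```

```text
10.575 [0.46873843 0.15079899 0.05095257] [-0.3947474  -1.97656169  5.79478169] 0.015512132567134886 [ 0.03  0.7  -0.61  2.06  0.71  0.6   0.57]
93.91742892605426
0 0.0 0.0
7 12.2 0.8
14 24.2 3.1
21 35.8 6.8
28 46.9 11.9
35 57.3 18.3
42 66.8 25.9
49 75.4 34.6
56 82.8 44.4
63 88.9 54.9
```

View pics/w9.png

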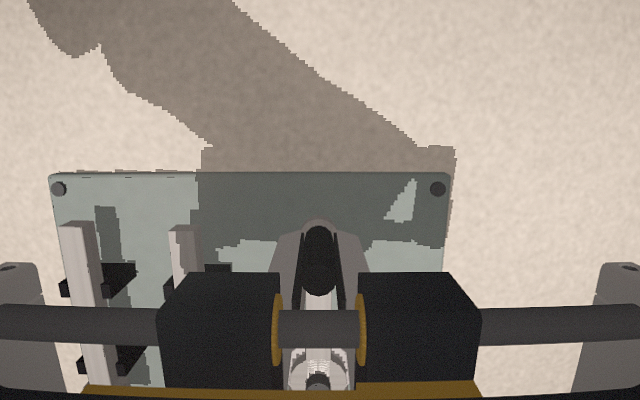

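Gripped: the gap is 15.5 mm on the 16 mm post. I'll swing along the 100 mm arc, turning the tool with it.

>>> carry_out(
  commands=[-1,0,8.7,0.4,5,0,0,-1,0,17.4,1.5,10,0,0,-1,0,25.9,3.4,15,0,0,-1,0,34.2,6,20,0,0,-1,0,42.3,9.4,25,0,0,-1,0,50,13.4,30,0,0,-1,0,57.4,18.1,35,0,0,-1,0,64.3,23.4,40,0,0,-1,0,70.7,29.3,45,0,0,-1,0,76.6,35.7,50,0,0,-1,0,81.9,42.6,55,0,0,-1,0,86.6,50,60,0,0,-1,0,89.1,54.6,63,0,0,-1,0,89.1,54.6,63,0,0,-1,0,89.1,54.6,63,0,0],
)

```text
time: 12.45
tool_pos: [0.5154, 0.242, 0.0509]
tcp_rot: [0.347, 0.615, -0.35, 0.615]
wrist_force: [-3.1, -4.8, 9.3]
finger_gap: 0.0153
```

```bash
cat > chk.py <<'E'
from h import *
import sys
from scipy.spatial.transform import Rotation as Ro
n=sys.argv[1]
f=save('wrist','w'+n); save('top','t'+n); save('scene','s'+n); s=ctrl.state(); print(s['time'],s['tool_pos'],s['wrist_force'],s['finger_gap'],s['joint_pos'].round(2))
M=Ro.from_quat(s['tcp_rot']).as_matrix();a=np.arctan2(M[1,1],M[0,1]);print('yaw',np.degrees(a))
v=s['tool_pos'][:2]-[.5680,.1570]; print('r',np.linalg.norm(v),'lever rad',np.pi+np.radians(3.72)-np.arctan2(v[1],v[0]))
crop('t'+n,222,160,342,260,6,'ct'+n)
E
python3 chk.py 10
```

```text
12.6 [0.51538382 0.24201902 0.05089194] [-2.55435127 -3.95433984  8.54226005] 0.015563018172912436 [-0.28  0.72 -0.32  1.85  0.36  0.63 -0.29]
yaw 30.964336070344377
r 0.09998348231305881 lever rad 1.0815395544666382
```

View pics/w10.png

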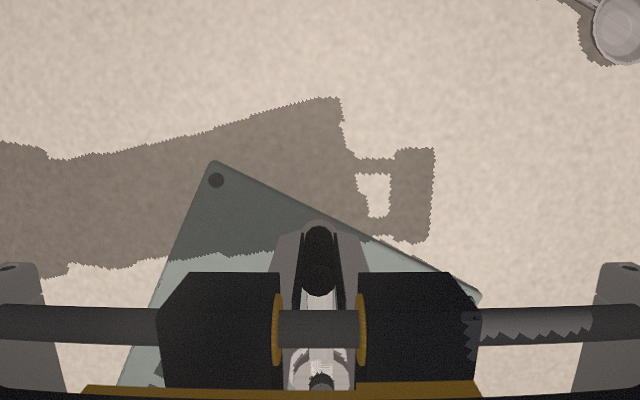

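View pics/ct10.png

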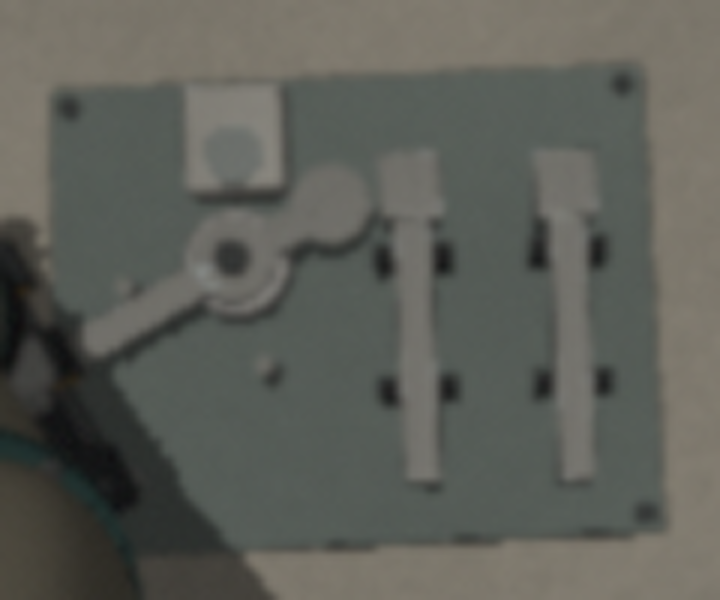

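The swing looks right: the lever sits at about 1.08 rad against its stop pin, and both coupons are undisturbed. I'll push another 4 mm tangentially to load it against the stop.

>>> carry_out(
  commands=[-1,0,2,0,0,0,0,-1,0,4,0,0,0,0,-1,0,4,0,0,0,0,-1,0,4,0,0,0,0,-1,0,4,0,0,0,0],
)

```text
time: 13.22
tool_pos: [0.5172, 0.2431, 0.0508]
tcp_rot: [0.346, 0.616, -0.351, 0.615]
wrist_force: [-7.2, -5.6, 12.0]
finger_gap: 0.0155
```

```bash
python3 chk.py 11
```

```text
13.375 [0.51718312 0.24315496 0.05080956] [-7.41495659 -6.00910638 11.69522808] 0.015574988092449338 [-0.29  0.72 -0.32  1.85  0.36  0.64 -0.29]
yaw 30.921151788679822
r 0.10002516281938317 lever rad 1.102813705789615
```

View pics/ct11.png

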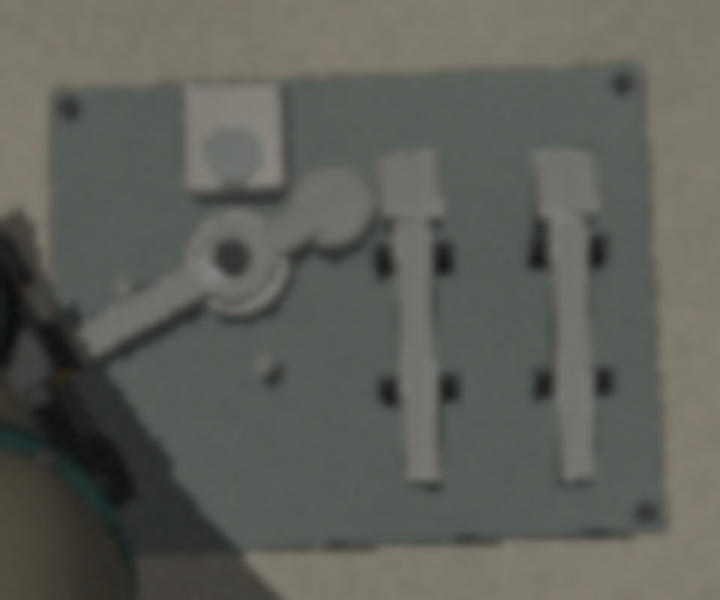

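View pics/s11.png

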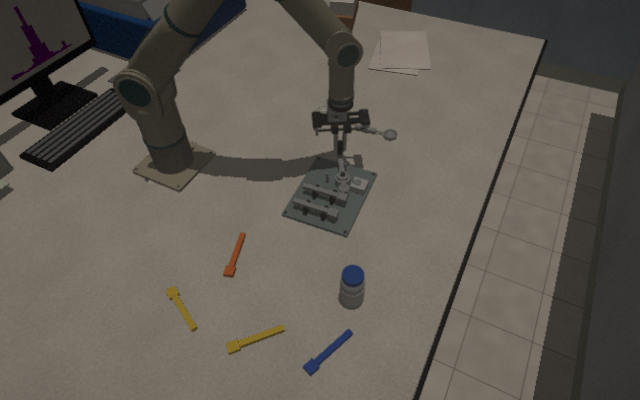

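The lever is at 1.10 rad with about 9 N tangential force on it. The coupons, jar, dish and spatula show no movement, so I'll hand in.

```bash
python3 -c "
from station import ctrl
print(ctrl.finish_job()); s=ctrl.state(); print(s['time'],s['tool_pos'],s['finger_gap'])"
```

```text
the job is handed in; nothing more can be done
None
the job is handed in; nothing more can be done
```

The coupon is in the empty cradle, and the job is handed in with the fingers still holding the lever at its stop by the post. No verdict was reported.

- **Coupon:** It lies between the lips of both saddles, its head the same way as the reference. Its top measured 49.8 mm above the bench (50 expected) after I let go. It was centred across the saddles to well under 1 mm just before release, and it had not moved in the last top view.
- **Lever:** From the final tool pose it stands at about 1.10 rad, with about 9 N along the swing at the wrist and the fingers 15.6 mm apart on the 16 mm post. The wrist also read a steady 12 N vertically, well under the limit.
- **Other things:** The reference looked unmoved in the top view. Nothing came near the jar, dish or spatula; I did not measure them again at the end. The lever's vane ends very close to the reference's head, with a narrow gap visible in the picture; I could not check that for contact directly.
- **Disagreement:** The interface text puts the fingertips 17 mm ahead of the reported TCP, but the depth images showed them about 16.5 mm behind it. Because of this my first grasp closed above the coupon without touching it. I moved later heights about 33 mm lower, and those grasps worked.

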